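# Slide the battery box into the test dock and start the test

## Task

Push the tall battery box across the bench into the test dock, between the guide rails, until it stands fully home and square against the dock's backplate; then press the start button on the control box and let it come back up. The box is heavy and tips easily, so push it with the fingers low near its base so that it slides: do not touch it high up or by its carry handle, do not lift or tip it. Do not press start before the box is home, and leave the other things on the bench where they are.

Things in the scene. Friction and masses are not known exactly. Their poses are not given: they have to be found in the camera images.
- battery: the battery box: black base and lid, grey ribbed case, a block 80 mm deep (its x) x 130 mm wide (its y) x 165 mm tall, 1.2 to 2.1 kg, with a black carry handle above the lid (84 mm long along y, top at 196 mm). Origin at the centre of its underside; z up; x points out of the wide face that goes first into the dock, so the opposite wide face is pushed
- push_low (a point): middle of the wide face that is pushed, 25 mm above the box's underside, 40 mm behind its origin. Friction on the bench is 0.5 to 0.7: pushed lower than 45 mm above the bench the box slides, pushed higher than 80 mm it tips over
- front_left (a point): point on the box's leading wide face, 20 mm above its underside, 60 mm towards its +y from the middle
- front_right (a point): point on the box's leading wide face, 20 mm above its underside, 60 mm towards its -y from the middle
- dock: the test dock, fixed to the bench: an aluminium backplate (190 mm wide, 100 mm tall) on a grey tester housing (200 mm wide, 90 mm tall, reaching 139 mm behind the backplate's face). Origin on the bench in the face of the backplate, half-way across; x = direction of insertion, pointing into the backplate; y across; z up. With the box home, its origin is at x = -40 mm, y = 0 within 6 mm, its x along this x
- mouth (a point): middle of the dock's mouth, on the bench, 97 mm in front of the backplate. Two guide rails of slippery white plastic, 35 mm high and 142 mm apart, reach 58 mm in front of the backplate; from their ends lead-ins flare outwards at 32 degrees to this line, where they are 195 mm apart. The box starts 170 to 225 mm (its origin) before this line, up to 35 mm off the middle line, turned up to 0.35 rad
- control_box: the control box, a grey enclosure 90 x 90 mm, 56 mm tall, fixed on the bench; origin at the centre of its underside, z up. The start button is on its top
- start_top (a point): centre of the top of the start button when it is up: a round black button of 32 mm diameter in an aluminium collar, 78 mm above the bench; it is pressed straight down
- start (a joint): travel of the start button in m: 0 up, 0.006 fully down; a spring returns it; it takes 2 N to start and 6 N to press fully down
- parts_tray: bystander: black divided tray of small parts, 120 x 100 x 30 mm; origin under its centre
- spare_pack: bystander: small black battery pack, 70 x 48 x 36 mm, beside the dock; origin under its centre
- cleaner: bystander: bottle of cleaner, 44 mm diameter, 125 mm tall, beside the dock; origin under its centre
- driver: bystander: screwdriver lying on the bench, 190 mm long
- tape: bystander: roll of tape lying flat, 90 mm diameter, 25 mm high
- scanner: bystander: hand scanner lying on its side, about 90 x 150 mm, 34 mm high
- adapter: bystander: black power adapter, 55 x 115 x 34 mm
There are look-alikes about, which are no part of the job. There is more than one size of the battery; the one meant has the size given above.

How it is judged:
By the outcome, as a careful person would: the job done as asked, in the order asked, and still so for the second after the job is handed in, with the robot touching nothing.
It also fails if it takes over 66 s, if anything falls off the work surface, if the arm or the gripper's body presses on something with over 40 N, if the wrist force passes 120 N, or if a joint passes its speed limit or range.

## Robot

A 7-joint arm with a two-finger parallel gripper is mounted at the origin on the work surface. World frame = base frame: x ahead of the robot, y to its left, z up, the work surface at z = 0. Lengths are in m, angles in degrees, forces in N, time in s.
With the tool pointing down it reaches from about 0.425 to 0.95 m from the base axis. Payload 4.7 kg.
Tool frame: the origin (TCP) lies where the fingers leave the gripper's body, on its centre line; the fingertips stand 73 mm ahead of it and the grasp point (between the pads) lies 54 mm ahead of it; z points along the fingers, y is the line along which they close (so a half turn about z gives the same grasp; the last joint's range is limited). The gripper opens to 85 mm and grips with 20 to 120 N. Pads are 22 mm wide; open, the fingers measure 114 mm over their backs; the gripper's body (76 mm by 85 mm) begins 54 mm behind the grasp point. The pads swing forward as they close: fully open they stand 13 mm farther back than shut.
Start: joints at [-67.832, 26.849, -2.785, 87.806, 1.381, 65.374, -4.715], TCP at [0.273, 0.618, 0.304] pointing down, gripper open.
Joint ranges: [-148.3, 148.3], [-19.14, 114.17], [-79.39, 73.82], [5.75, 140.21], [-59.74, 239.74], [12.07, 113.84], [-152.46, 152.46]. Speed limits (degrees/s): [147.25, 147.25, 180, 180, 180, 180, 180].

## Interface

Orientations are given as a 3x3 rotation matrix whose columns are the frame's x, y, z axes.
In Python, from rig import * gives the robot as it stands.
- The arm moves only by the tool arm_command, never from a script. Its argument "commands" is a list that holds one entry, the list of rows, each a list of 7 numbers: the finger opening in mm, from 0 to 85.4, then the shift along the world's x, y, z in units of 30 mm (1.0 is 30 mm), then the turn, a rotation vector about the world's x, y, z in units of 5 degrees (1.0 is 5 degrees). In form: [[[gripper, tx, ty, tz, rx, ry, rz], ...]]. A call has 1 to 10 rows; each row is the pose to reach, as a shift and turn from the pose commanded when the call began; what a row does not reach only later rows make up. A row lasts 1/8 s, in which the tool goes at most 62.5 mm and 10.7 degrees, less where a joint would pass 70% of its speed; a pose out of reach is approached as far as the arm can. A call with a gripper value outside its range is refused whole. The fingers move at their own pace and stop on an object; "newtons" is the grip in N (left out, the last holds). Time passes only in rows, so rows that repeat a pose let the fingers close. It gives the time, the measured TCP pose, the force, the opening and the grip force at its end, in the units of the state.
- get_obs(): the state, without advancing time (a new reading comes with each control period).
- camera(name): name is "scene" or "side" or "wrist"; returns a dict with "color" (400x640x3 uint8, red, green, blue), "depth" (400x640 float32, m along the optical axis (not along the pixel's ray), 0 where there is no reading), "mtx" (3x3 intrinsics, pixels), "distortion" ([k1, k2, p1, p2, k3] as OpenCV has them; the pictures are not rectified), "world_from_camera" (4x4, takes a point from camera to world coordinates); the wrist camera has in their place "T_tool_cam" (4x4, takes a point from camera to tool coordinates, whose origin is the TCP and whose axes are the flange's). Camera axes: x right, y down, z forward; pixel columns grow to the right and rows downward; lengths in m; the calibration is good to about 2 mm. A picture is of the moment at which its call begins: read the wrist's pose just before it.
- sign_off(): hands the job in; it is judged then, once.
The state is a dict: "time_s": time; "q": joint angles; "qvel": joint speeds; "tau": joint torques, N m; "ee_pos": TCP position; "ee_rot": TCP orientation; "contact_force": force on the tool from outside, world axes, zero at the start; "wrist_torque": the same for the moment, N m; "width": finger opening in m; "gripper_force": force on a finger pad.
Only numpy, scipy, OpenCV 4.12 (cv2) and the standard library are available. Lean on these libraries where they do the work, as an engineer would, in place of code of your own. Each camera call takes 0.05 s, during which the arm holds its last target. There are 200 camera calls.

## Working session

There is one attempt and no reset: what is moved stays moved. The work goes in short steps, Python scripts to look and compute and a tool call to move; the robot and the scene stay as the last step left them, time stands still between calls to the robot, and variables do not carry over. Pictures are saved under pics/ and viewed, at most 10 in all, crops included, and the job is handed in when it is done.

Besides the shell and the picture viewer there is one more tool, called after ">>>" as name([rows], argument=value, ...), one row to a line, values as JSON. arm_command: Moves the arm, as the interface text tells. Its arguments: {"type":"object","properties":{"commands":{"type":"array"},"newtons":{"type":"number"}},"required":["commands"]}

```bash
mkdir -p pics; cat > h.py <<'E'
from rig import *
import numpy as np, cv2
def snap(n):
    o=get_obs(); c=camera(n)
    if 'world_from_camera' in c: T=c['world_from_camera']
    else:
        W=np.eye(4); W[:3,:3]=o['ee_rot']; W[:3,3]=o['ee_pos']; T=W@c['T_tool_cam']
    return c,np.array(T)
def cloud(c,T):
    h,w=c['depth'].shape
    u,v=np.meshgrid(np.arange(w),np.arange(h))
    p=cv2.undistortPoints(np.stack([u,v],-1).reshape(-1,1,2).astype(np.float64),np.array(c['mtx']),np.array(c['distortion'])).reshape(h,w,2)
    d=c['depth'][...,None]
    P=np.concatenate([p*d,d],-1)@T[:3,:3].T+T[:3,3]
    P[c['depth']<=0]=np.nan
    return P
def ray(c,T,px,z):
    p=cv2.undistortPoints(np.array(px,float).reshape(-1,1,2),np.array(c['mtx']),np.array(c['distortion'])).reshape(-1,2)
    d=np.c_[p,np.ones(len(p))]@T[:3,:3].T
    return T[:3,3]+d*((z-T[2,3])/d[:,2])[:,None]
def save(c,f): cv2.imwrite(f,cv2.cvtColor(c['color'],cv2.COLOR_RGB2BGR))
E
python3 - <<'E'
from h import *
for n in ('scene','side'):
    c,T=snap(n); save(c,f'pics/{n}0.png'); P=cloud(c,T); np.savez(f'{n}0.npz',P=P,col=c['color'])
    print(n,T.round(3).tolist(),np.isfinite(P[...,2]).mean())
E
```

```text
scene [[-0.747, 0.48, -0.459, 1.263], [0.664, 0.519, -0.538, 0.899], [-0.021, -0.707, -0.707, 1.23], [0.0, 0.0, 0.0, 1.0]] 0.9925703125
side [[0.929, 0.217, -0.299, 0.947], [0.369, -0.593, 0.716, -0.974], [-0.022, -0.775, -0.631, 0.981], [0.0, 0.0, 0.0, 1.0]] 0.97682421875
```

View pics/scene0.png

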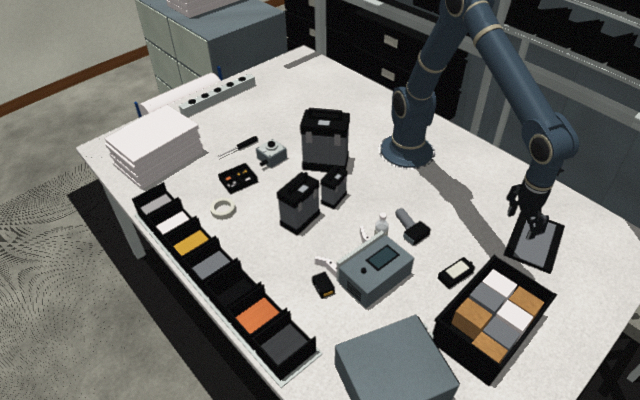

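View pics/side0.png

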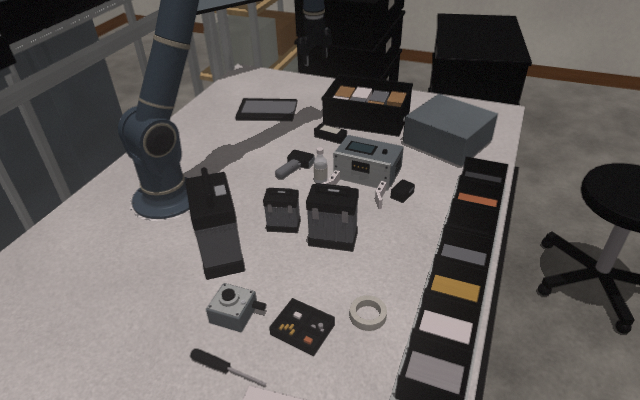

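The scene shows three battery-like boxes: large at scene (325,140), side (215,225); medium at scene (298,202), side (333,215); and small at scene (334,187), side (282,210). The dock is at scene (375,265), side (368,160), with its rails at scene (328,262) and (365,235). The control box with the round button is at scene (271,152), side (232,303). Next I'll measure sizes from depth.

```bash
cat > m.py <<'E'
from h import *
a=np.load('scene0.npz');b=np.load('side0.npz')
P=np.concatenate([a['P'].reshape(-1,3),b['P'].reshape(-1,3)])
ok=np.isfinite(P).all(1)&(P[:,2]>.012)&(P[:,2]<.24)&(P[:,0]>.2)&(P[:,0]<1.1)&(abs(P[:,1])<.8)
Q=P[ok]; g=np.zeros((200,320),np.uint8); H=np.zeros((200,320))
ij=np.floor(np.c_[(Q[:,0]-.2)/.005,(Q[:,1]+.8)/.005]).astype(int); g[ij[:,0],ij[:,1]]=255
np.maximum.at(H,(ij[:,0],ij[:,1]),Q[:,2])
n,L,s,_=cv2.connectedComponentsWithStats(g,connectivity=8)
for i in range(1,n):
    if s[i,4]<25: continue
    q=Q[L[ij[:,0],ij[:,1]]==i]; r=cv2.minAreaRect(q[:,:2].astype(np.float32))
    print(i,'c',np.round(r[0],3),'size',np.round(r[1],3),'ang',round(r[2],1),'h',np.percentile(q[:,2],[50,99]).round(3))
E
python3 m.py
python3 - <<'E'
import cv2
i=cv2.imread('pics/side0.png')[140:260,180:420]; cv2.imwrite('pics/crop1.png',cv2.resize(i,None,fx=3.3,fy=3.3,interpolation=cv2.INTER_CUBIC))
E
```

```text
1 c [ 0.306 -0.161] size [0.118 0.178] ang 37.7 h [0.169 0.225]
2 c [0.33  0.282] size [0.153 0.089] ang 87.9 h [0.031 0.04 ]
3 c [0.362 0.516] size [0.067 0.132] ang 78.2 h [0.033 0.04 ]
4 c [0.451 0.697] size [0.308 0.219] ang 3.0 h [0.082 0.124]
7 c [0.417 0.004] size [0.101 0.064] ang 15.6 h [0.091 0.142]
8 c [ 0.453 -0.334] size [0.123 0.095] ang 1.6 h [0.055 0.08 ]
9 c [ 0.505 -0.474] size [0.036 0.194] ang 87.0 h [0.022 0.03 ]
10 c [0.437 0.252] size [0.05  0.042] ang 77.7 h [0.077 0.128]
12 c [0.566 0.3  ] size [0.242 0.211] ang 87.8 h [0.089 0.102]
13 c [ 0.575 -0.002] size [0.135 0.088] ang 10.8 h [0.125 0.197]
14 c [ 0.615 -0.319] size [0.115 0.125] ang 83.5 h [0.024 0.034]
17 c [ 0.781 -0.654] size [0.314 0.236] ang 5.0 h [0.14  0.149]
18 c [0.772 0.62 ] size [0.233 0.261] ang 69.5 h [0.118 0.123]
21 c [0.707 0.266] size [0.077 0.05 ] ang 73.9 h [0.036 0.042]
22 c [ 0.749 -0.223] size [0.091 0.092] ang 17.6 h [0.024 0.03 ]
29 c [0.934 0.005] size [0.849 0.14 ] ang 90.0 h [0.051 0.095]
```

View pics/crop1.png

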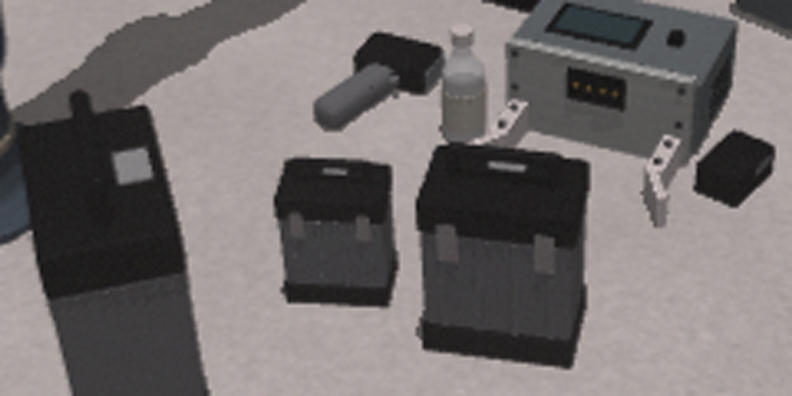

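The crop confirms the medium box (crop (505,250)) as the target: footprint 135x88 mm, handle top at 0.197 m, standing in front of the dock mouth. Now I need the exact dock axis, box yaw and button.

```bash
cat >> h.py <<'E'
def boxpose(P):
    "box by lid-top/lid points z .12...175 -> rect"
    m=np.isfinite(P).all(-1)&(P[...,2]>.155)&(P[...,2]<.172)&(P[...,0]>.45)&(P[...,0]<.7)&(P[...,1]>-.1)&(P[...,1]<.3)
    q=P[m][:,:2]
    return cv2.minAreaRect(q.astype(np.float32)),len(q)
E
cat > m2.py <<'E'
from h import *
a=np.load('scene0.npz');b=np.load('side0.npz')
for n,c in (('scene',a),('side',b)): print(n,'lid',boxpose(c['P']))
def pts(Ps,lo,hi):
    q=Ps.reshape(-1,3); return q[np.isfinite(q).all(1)&(q>lo).all(1)&(q<hi).all(1)]
# backplate face from side view
q=pts(b['P'],[.46,.12,.045],[.68,.32,.092]); 
for y0 in np.arange(.12,.32,.01): 
    k=(q[:,1]>=y0)&(q[:,1]<y0+.01); print(round(y0,2),k.sum(),end='; ')
print()
med=np.median(q[:,1])
for _ in range(6):
    A=np.polyfit(q[:,0],q[:,1],1); r=q[:,1]-np.polyval(A,q[:,0]); q=q[abs(r)<max(.004,2*np.std(r))]
print('face y=',A,'x range',np.percentile(q[:,0],[1,50,99]),len(q),'std',r.std())
# rails top z .03-.04, white
for n,c in (('scene',a),('side',b)):
    P=c['P'];m=np.isfinite(P).all(-1)&(P[...,2]>.02)&(P[...,2]<.042)&(P[...,0]>.43)&(P[...,0]<.72)&(P[...,1]>.08)&(P[...,1]<.23)&(c['col'].min(-1)>120)
    k,L,s,ce=cv2.connectedComponentsWithStats(m.astype(np.uint8))
    for i in range(1,k):
        if s[i,4]>8:
            t=P[L==i]; print(n,s[i,:5],'min',t.min(0).round(3),'max',t.max(0).round(3))
            for y0 in np.arange(.08,.23,.015):
                u=t[(t[:,1]>=y0)&(t[:,1]<y0+.015)&(t[:,2]>.03)]
                if len(u): print('   y',round(y0,3),'x',u[:,0].min().round(3),u[:,0].max().round(3),len(u))
# control box & button
for n,c in (('scene',a),('side',b)):
    P=c['P']
    for lo,hi in ((.05,.062),(.07,.086)):
        q=pts(P,[.38,-.42,lo],[.54,-.26,hi]); r=cv2.minAreaRect(q[:,:2].astype(np.float32)); print(n,lo,np.round(r[0],3),np.round(r[1],3),round(r[2],1),np.median(q,0).round(3),len(q))
E
python3 m2.py
```

```text
scene lid (((0.5755877494812012, -0.0002921968698501587), (0.13297170400619507, 0.0847795307636261), 9.294678688049316), 616)
side lid (((0.5734155178070068, -0.00373946875333786), (0.13054943084716797, 0.08485624194145203), 10.764803886413574), 871)
0.12 0; 0.13 0; 0.14 0; 0.15 0; 0.16 0; 0.17 0; 0.18 0; 0.19 0; 0.2 0; 0.21 0; 0.22 0; 0.23 0; 0.24 0; 0.25 0; 0.26 4; 0.27 425; 0.28 280; 0.29 26; 0.3 40; 0.31 65; 
face y= [-0.03655125  0.29985643] x range [0.46749423 0.56791375 0.65585006] 601 std 0.002281914985604243
scene [360 226   8  15  48] min [0.456 0.183 0.021] max [0.493 0.23  0.039]
   y 0.17 x 0.456 0.456 1
   y 0.185 x 0.457 0.471 12
   y 0.2 x 0.468 0.481 10
   y 0.215 x 0.472 0.493 16
scene [314 256  19  10  79] min [0.632 0.176 0.02 ] max [0.667 0.23  0.041]
   y 0.17 x 0.656 0.666 7
   y 0.185 x 0.644 0.667 16
   y 0.2 x 0.636 0.654 16
   y 0.215 x 0.632 0.649 18
side [322 179  12   5  26] min [0.463 0.196 0.032] max [0.489 0.229 0.041]
   y 0.185 x 0.463 0.472 2
   y 0.2 x 0.464 0.48 10
   y 0.215 x 0.471 0.489 14
side [375 189   7  12  40] min [0.631 0.179 0.034] max [0.66  0.229 0.04 ]
   y 0.17 x 0.654 0.658 5
   y 0.185 x 0.647 0.66 10
   y 0.2 x 0.636 0.652 9
   y 0.215 x 0.631 0.645 16
scene 0.05 [ 0.439 -0.334] [0.093 0.091] 89.6 [ 0.452 -0.32   0.056] 232
scene 0.07 [ 0.437 -0.337] [0.035 0.032] 79.1 [ 0.436 -0.334  0.076] 41
side 0.05 [ 0.437 -0.336] [0.091 0.091] 1.6 [ 0.45  -0.35   0.057] 844
side 0.07 [ 0.433 -0.338] [0.037 0.037] 38.1 [ 0.435 -0.338  0.077] 139
```

```bash
cat >> h.py <<'E'
from scipy.spatial.transform import Rotation as R
def toolrot(head,tilt):
    "head: pushing heading in deg (world azimuth), tips lead by tilt; returns two candidates"
    h=np.array([np.cos(np.radians(head)),np.sin(np.radians(head)),0]); z=h*np.sin(np.radians(tilt))+np.array([0,0,-np.cos(np.radians(tilt))])
    y=np.cross([0,0,1],h); return [np.c_[np.cross(s*y,z),s*y,z] for s in (1,-1)]
def delta(p,Rm):
    o=get_obs(); return np.r_[(np.array(p)-o['ee_pos'])/.03, np.degrees((R.from_matrix(Rm)*R.from_matrix(np.array(o['ee_rot'])).inv()).as_rotvec())/5]
E
python3 - <<'E'
from h import *
o=get_obs(); print(o['time_s'],np.round(o['ee_rot'],3).tolist(),np.round(o['q'],1),o['contact_force'])
h=100; hv=np.array([np.cos(np.radians(h)),np.sin(np.radians(h)),0]); box=np.array([.5745,-.002,0])
for t,back in ((0,.2),(35,.2)):
  for Rm in toolrot(h,t):
    p=box-hv*(.04+.08)+np.array([0,0,.2])
    print(t,p,delta(p,Rm).round(2))
E
```

```text
0.1 [[-0.915, 0.404, -0.001], [0.404, 0.915, -0.002], [-0.0, -0.002, -1.0]] [-67.8  26.9  -2.8  87.9   1.4  65.4  -4.7] [-0.0923535  0.441976   0.6869764]
0 [ 0.59533778 -0.12017693  0.2       ] [ 1.076e+01 -2.458e+01 -3.430e+00  2.000e-02  2.000e-02  2.476e+01]
0 [ 0.59533778 -0.12017693  0.2       ] [ 1.076e+01 -2.458e+01 -3.430e+00  1.000e-02 -2.000e-02 -1.124e+01]
35 [ 0.59533778 -0.12017693  0.2       ] [ 10.76 -24.58  -3.43   5.28  -6.69  23.86]
35 [ 0.59533778 -0.12017693  0.2       ] [ 10.76 -24.58  -3.43   5.74   4.48 -10.88]
```

>>> arm_command([
  [[85,0,0,1.0,0,0,0],[85,0.4,-1,1.9,0.2,0.15,-0.4],[85,1.1,-2.6,1.9,0.6,0.5,-1.1],[85,1.8,-4.2,1.9,1.0,0.8,-1.8],[85,2.5,-5.9,1.9,1.4,1.1,-2.6],[85,3.2,-7.5,1.9,1.7,1.35,-3.3],[85,3.9,-9.1,1.9,2.1,1.65,-4.0],[85,4.6,-10.7,1.9,2.5,1.9,-4.7],[85,5.3,-12.3,1.9,2.9,2.2,-5.4],[85,6.0,-13.9,1.9,3.2,2.5,-6.1]],
])

```text
time_s: 1.35
ee_pos: [0.4528, 0.1987, 0.3608]
ee_rot: [[-0.554, 0.822, -0.132], [0.762, 0.564, 0.318], [0.336, 0.076, -0.939]]
contact_force: [0.9, 0.7, 0.1]
width: 0.0847
gripper_force: 0.0
```

```bash
python3 - <<'E'
from h import *
h=100; p=[.596,-.125,.36]
print(delta(p,toolrot(h,35)[1]).round(2),np.round(get_obs()['q'],1))
E
```

```text
[  4.77 -10.79  -0.03   2.53   1.97  -4.75] [-30.6   7.9  12.7 108.6 -23.8  67.2  27.2]
```

>>> arm_command([
  [[85,0.7,-1.6,0,0.4,0.3,-0.7],[85,1.4,-3.2,0,0.8,0.6,-1.4],[85,2.1,-4.8,0,1.1,0.9,-2.1],[85,2.8,-6.4,0,1.5,1.2,-2.8],[85,3.5,-8.0,0,1.9,1.5,-3.5],[85,4.2,-9.6,0,2.2,1.8,-4.2],[85,4.8,-11.2,0,2.5,1.97,-4.75],[85,4.8,-11.3,-1.7,2.5,1.97,-4.75],[85,4.8,-11.3,-3.5,2.5,1.97,-4.75],[85,4.8,-11.3,-5.5,2.5,1.97,-4.75]],
])

```text
time_s: 2.6
ee_pos: [0.5967, -0.1386, 0.1943]
ee_rot: [[-0.145, 0.984, -0.099], [0.809, 0.175, 0.562], [0.57, 0.001, -0.821]]
contact_force: [0.5, 1.2, 0.4]
width: 0.0849
gripper_force: 0.0
```

```bash
cat > look.py <<'E'
import sys
from h import *
k=sys.argv[1]
for n in ('scene','side'):
    c,T=snap(n); P=cloud(c,T); np.savez(f'{n}{k}.npz',P=P,col=c['color']); save(c,f'pics/{n}{k}.png')
    r,m=boxpose(P); print(n,'box',np.round(r[0],4),np.round(r[1],3),round(r[2],1),m)
o=get_obs(); print(o['time_s'],np.round(o['ee_pos'],4),np.round(o['q'],1),np.round(o['contact_force'],1))
E
python3 look.py 1; python3 - <<'E'
from h import *
print(delta([.596,-.135,.085],toolrot(100,35)[1]).round(2))
i=cv2.imread('pics/side1.png')[170:300,240:400]; cv2.imwrite('pics/crop2.png',cv2.resize(i,None,fx=4,fy=4,interpolation=cv2.INTER_CUBIC))
E
```

```text
scene box [ 0.5796 -0.0321] [0.134 0.152] 8.6 620
side box [0.6095 0.0033] [0.067 0.084] 20.6 414
2.7 [ 0.5934 -0.1368  0.1894] [  3.   37.6  24.9  96.7 -43.2  78.4  56.7] [-0.7  1.4  0.2]
[ 0.09  0.06 -3.48 -0.   -0.14 -0.03]
```

View pics/crop2.png

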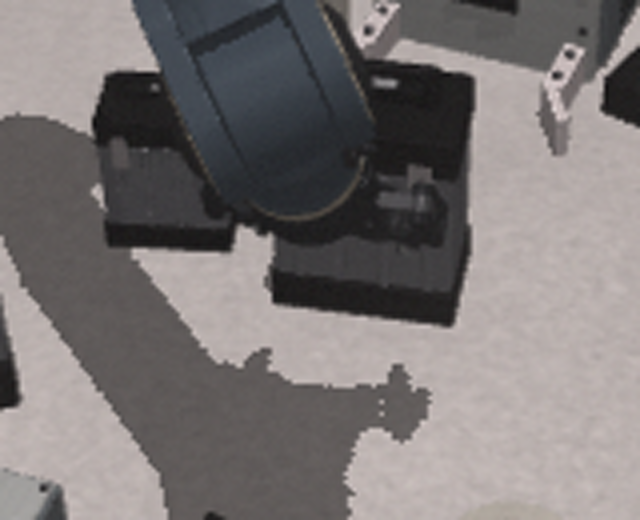

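The crop shows the gripper hovering behind the box, with the tip shadow at crop (400,400). The wrist clears the small look-alike at crop (160,160). Next I descend.

>>> arm_command([
  [[85,0.1,0.0,-1.2,0,0,0],[85,0.1,0.0,-2.4,0,0,0],[85,0.1,0,-3.3,0,-0.1,0],[85,0.1,0,-3.7,0,-0.1,0],[85,0.1,0,-3.9,0,-0.1,0],[85,0.1,0,-3.9,0,-0.1,0]],
])

```text
time_s: 3.45
ee_pos: [0.6002, -0.1387, 0.08]
ee_rot: [[-0.15, 0.984, -0.092], [0.808, 0.176, 0.562], [0.569, 0.01, -0.822]]
contact_force: [0.4, -0.7, 0.0]
width: 0.0849
gripper_force: 0.0
```

```bash
sed -i "s/P\[...,1\]>-.1)/P[...,1]>P0)/; s/def boxpose(P):/def boxpose(P,P0=-.052):/" h.py; python3 look.py 2; python3 - <<'E'
from h import *
c,T=snap('wrist'); save(c,'pics/wrist2.png')
E
```

```text
scene box [0.5751 0.    ] [0.132 0.085] 9.1 617
side box [ 0.5754 -0.0011] [0.125 0.085] 11.4 690
3.55 [ 0.6002 -0.1387  0.0801] [  5.   46.   22.2  98.4 -48.   69.8  64.2] [-1.2 -1.   0.4]
```

View pics/wrist2.png

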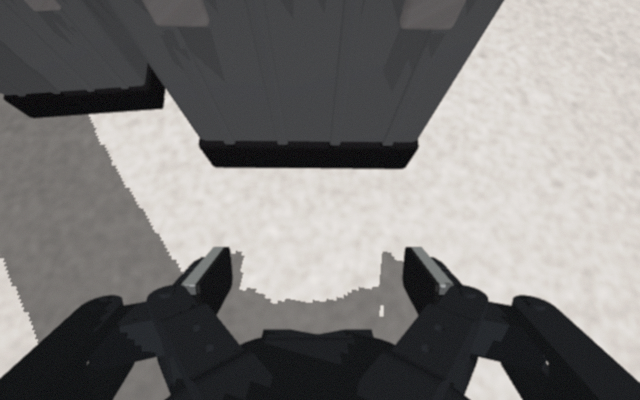

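The wrist view shows the box base edge level at row ~165, columns 211–410 (mid 311). The open fingertips are at (222,250) and (413,250), mid 318, so the gripper is square and centred on the box. I'll check the tip geometry and camera clearance.

```bash
python3 - <<'E'
from h import *
c,T=snap('wrist'); print(np.round(c['T_tool_cam'],3).tolist()); print('cam world',T[:3,3].round(3))
P=cloud(c,T)
for u,v in ((222,252),(413,252),(215,265),(420,265),(208,280),(311,160),(311,100),(211,160),(405,160),(311,200)): print(u,v,P[v,u].round(4),c['depth'][v,u].round(3))
o=get_obs(); Q=(P.reshape(-1,3)-o['ee_pos'])@np.array(o['ee_rot']); 
m=np.isfinite(Q).all(1)&(abs(Q[:,1])>.03)&(abs(Q[:,1])<.065)&(Q[:,2]>.03)&(Q[:,2]<.085)&(abs(Q[:,0])<.03)&(P.reshape(-1,3)[:,2]>.006)
for s in (1,-1):
    q=Q[m&(s*Q[:,1]>0)]; print(len(q),np.percentile(q,[1,50,99],axis=0).round(3).tolist())
E
```

```text
[[0.001, -0.965, -0.262, 0.067], [1.0, 0.001, -0.0, -0.0], [0.001, -0.262, 0.965, -0.071], [0.0, 0.0, 0.0, 1.0]]
cam world [ 0.596 -0.124  0.176]
222 252 [ 0.5514 -0.1097  0.0457] 0.13
413 252 [ 0.6368 -0.0941  0.0454] 0.131
215 265 [ 0.5528 -0.1163  0.0535] 0.12
420 265 [ 0.6364 -0.1017  0.0569] 0.118
208 280 [ 0.5542 -0.1228  0.0602] 0.112
311 160 [ 0.5791 -0.0402  0.0143] 0.181
311 100 [ 0.5793 -0.0386  0.0687] 0.13
211 160 [ 0.5176 -0.0519  0.0148] 0.18
405 160 [ 0.6371 -0.0303  0.0158] 0.18
311 200 [ 0.583  -0.0617  0.0007] 0.187
1626 [[-0.01, 0.042, 0.03], [0.007, 0.043, 0.042], [0.012, 0.056, 0.058]]
1631 [[-0.01, -0.056, 0.03], [0.007, -0.043, 0.042], [0.012, -0.042, 0.058]]
```

```bash
cat > plan.py <<'E'
# box origin path: straight d, arc L, straight; print TCP rows for travel values given
import sys
from h import *
O=np.array(eval(sys.argv[1])); h0,d,L,z=map(float,sys.argv[2:6]); S=eval(sys.argv[6]); HD=87.9
ss=np.arange(0,.35,.0005); hd=h0+(HD-h0)*np.clip((ss-d)/L,0,1)
xy=O+np.cumsum(np.c_[np.cos(np.radians(hd)),np.sin(np.radians(hd))]*.0005,axis=0)
for s in S:
    i=max(int(s/.0005),0); h=hd[i]; hv=np.array([np.cos(np.radians(h)),np.sin(np.radians(h))])
    p=np.r_[xy[i]+hv*(min(s,0)-.0826),z]
    print(round(s,3),'box',xy[i].round(4),round(h,1),delta(p,toolrot(h,35)[1]).round(2).tolist())
E
python3 plan.py "[.573,-.0015]" 100.2 .05 .09 .066 "[-.03,-.015,-.005,0,.01,.02,.03,.05,.07,.09,.11,.14,.17,.2,.22,.241]"
```

```text
-0.03 box [ 0.5729 -0.001 ] 100.2 [-0.24, 0.89, -0.46, 0.04, 0.12, 0.02]
-0.015 box [ 0.5729 -0.001 ] 100.2 [-0.33, 1.39, -0.46, 0.04, 0.12, 0.02]
-0.005 box [ 0.5729 -0.001 ] 100.2 [-0.39, 1.71, -0.46, 0.04, 0.12, 0.02]
0 box [ 0.5729 -0.001 ] 100.2 [-0.42, 1.88, -0.46, 0.04, 0.12, 0.02]
0.01 box [0.5711 0.0088] 100.2 [-0.48, 2.21, -0.46, 0.04, 0.12, 0.02]
0.02 box [0.5694 0.0187] 100.2 [-0.54, 2.53, -0.46, 0.04, 0.12, 0.02]
0.03 box [0.5676 0.0285] 100.2 [-0.6, 2.86, -0.46, 0.04, 0.12, 0.02]
0.05 box [0.5641 0.0482] 100.2 [-0.71, 3.52, -0.46, 0.04, 0.12, 0.02]
0.07 box [0.561 0.068] 97.5 [-0.94, 4.16, -0.46, 0.04, 0.12, -0.53]
0.09 box [0.5589 0.0879] 94.7 [-1.15, 4.81, -0.46, 0.05, 0.12, -1.08]
0.11 box [0.5577 0.1078] 92.0 [-1.32, 5.46, -0.46, 0.05, 0.12, -1.62]
0.14 box [0.5578 0.1378] 87.9 [-1.51, 6.46, -0.46, 0.05, 0.12, -2.44]
0.17 box [0.5589 0.1678] 87.9 [-1.47, 7.46, -0.46, 0.05, 0.12, -2.44]
0.2 box [0.56   0.1978] 87.9 [-1.44, 8.46, -0.46, 0.05, 0.12, -2.44]
0.22 box [0.5607 0.2178] 87.9 [-1.41, 9.13, -0.46, 0.05, 0.12, -2.44]
0.241 box [0.5615 0.2387] 87.9 [-1.39, 9.83, -0.46, 0.05, 0.12, -2.44]
```

Approach to contact and the first 20 mm of push.

>>> arm_command([
  [[85,-0.1,0.3,-0.46,0,0.12,0],[85,-0.24,0.9,-0.46,0,0.12,0],[85,-0.33,1.4,-0.46,0,0.12,0],[85,-0.38,1.65,-0.46,0,0.12,0],[85,-0.41,1.8,-0.46,0,0.12,0],[85,-0.44,1.95,-0.46,0,0.12,0],[85,-0.47,2.1,-0.46,0,0.12,0],[85,-0.5,2.27,-0.46,0,0.12,0],[85,-0.52,2.4,-0.46,0,0.12,0],[85,-0.54,2.53,-0.46,0,0.12,0]],
])

```text
time_s: 4.9
ee_pos: [0.5848, -0.0695, 0.0657]
ee_rot: [[-0.141, 0.986, -0.094], [0.816, 0.169, 0.553], [0.561, 0.001, -0.828]]
contact_force: [2.5, -12.9, 3.6]
width: 0.0851
gripper_force: 6.1
```

```bash
python3 look.py 3; python3 plan.py "[.573,-.0015]" 100.2 .05 .09 .066 "[.02,.03,.04,.05,.06,.07,.08,.09,.1,.11,.14]"; python3 - <<'E'
from h import *
c,T=snap('wrist'); save(c,'pics/wrist3.png')
E
```

```text
scene box [0.5747 0.0108] [0.135 0.086] 10.3 622
side box [0.591  0.0137] [0.093 0.083] 12.3 491
5.0 [ 0.5847 -0.0686  0.0656] [-1.000e-01  4.440e+01  2.040e+01  1.042e+02 -5.100e+01  6.400e+01
  6.270e+01] [ 0.9 -9.9  2.3]
0.02 box [0.5694 0.0187] 100.2 [-0.02, 0.2, 0.01, 0.15, 0.04, 0.08]
0.03 box [0.5676 0.0285] 100.2 [-0.08, 0.53, 0.01, 0.15, 0.04, 0.08]
0.04 box [0.5658 0.0384] 100.2 [-0.14, 0.85, 0.01, 0.15, 0.04, 0.08]
0.05 box [0.5641 0.0482] 100.2 [-0.2, 1.18, 0.01, 0.15, 0.04, 0.08]
0.06 box [0.5624 0.0581] 98.8 [-0.32, 1.5, 0.01, 0.15, 0.04, -0.19]
0.07 box [0.561 0.068] 97.5 [-0.43, 1.82, 0.01, 0.15, 0.04, -0.46]
0.08 box [0.5598 0.0779] 96.1 [-0.54, 2.14, 0.01, 0.15, 0.04, -0.74]
0.09 box [0.5589 0.0879] 94.7 [-0.63, 2.47, 0.01, 0.15, 0.03, -1.01]
0.1 box [0.5582 0.0978] 93.4 [-0.72, 2.8, 0.01, 0.15, 0.03, -1.28]
0.11 box [0.5577 0.1078] 92.0 [-0.8, 3.13, 0.01, 0.15, 0.03, -1.56]
0.14 box [0.5578 0.1378] 87.9 [-1.0, 4.13, 0.01, 0.15, 0.02, -2.38]
```

View pics/wrist3.png

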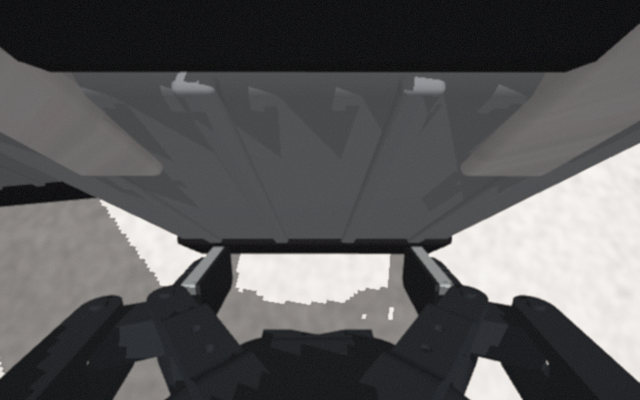

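The wrist view shows both fingertips on the black base edge, at (215,250) and (415,250). The base spans columns 180–450, so it is still centred. The push is sliding at about 13 N. I'll continue into the arc.

>>> arm_command([
  [[85,-0.08,0.4,0.01,0.1,0,0.05],[85,-0.14,0.7,0.01,0.15,0.04,0.08],[85,-0.2,1.0,0.01,0.15,0.04,0.08],[85,-0.25,1.3,0.01,0.15,0.04,0.05],[85,-0.35,1.6,0.01,0.15,0.04,-0.15],[85,-0.46,1.9,0.01,0.15,0.04,-0.41],[85,-0.57,2.2,0.01,0.15,0.04,-0.67],[85,-0.66,2.5,0.01,0.15,0.03,-0.93],[85,-0.75,2.8,0.01,0.15,0.03,-1.19],[85,-0.83,3.1,0.01,0.15,0.03,-1.45]],
])

```text
time_s: 6.3
ee_pos: [0.5601, 0.0242, 0.0652]
ee_rot: [[-0.035, 0.999, -0.023], [0.818, 0.042, 0.573], [0.573, 0.001, -0.819]]
contact_force: [0.9, -11.2, 2.0]
width: 0.085
gripper_force: 5.6
```

```bash
python3 look.py 4; cat > w.py <<'E'
import sys
from h import *
c,T=snap('wrist'); save(c,f'pics/wrist{sys.argv[1]}.png'); P=cloud(c,T); o=get_obs(); e=np.array(o['ee_rot'])
m=np.isfinite(P).all(-1)&(P[...,2]>.05)&(P[...,2]<.13)
q=P[m]; t=(q-o['ee_pos'])@e; q=q[(abs(t[:,1])<.06)]; 
for _ in range(6):
    A=np.polyfit(q[:,0],q[:,1],1); r=q[:,1]-np.polyval(A,q[:,0]); q=q[abs(r)<max(.002,2*r.std())]
print('face slope deg',np.degrees(np.arctan(A[0])).round(2),'tool',np.degrees(np.arctan2(e[1,1],e[0,1])).round(2),'face y at tcp x',np.polyval(A,o['ee_pos'][0]).round(4),len(q),r.std().round(4))
k=P[235:,:,:]; 
row=c['color'][238:248].astype(int).max(-1).mean(0); d=np.where(row<75)[0]; print('dark cols',d.min(),d.max())
E
python3 w.py 4
```

```text
scene box [0.568  0.0489] [0.134 0.203] 6.4 823
side box [0.5932 0.072 ] [0.115 0.222] 29.4 601
6.4 [0.5596 0.0264 0.0652] [ -2.8  40.   12.5 112.7 -57.9  53.1  56.4] [ 0.5 -7.1 -1.5]
face slope deg 0.91 tool 2.53 face y at tcp x 0.0526 78820 0.0196
dark cols 185 445
```

```bash
python3 - <<'E'
from h import *
for n in ('scene','side'):
    d=np.load(n+'4.npz'); P=d['P']
    for P0 in (.068,.075):
        r,m=boxpose(P,P0); print(n,P0,np.round(r[0],4),np.round(r[1],3),round(r[2],1),m)
i=cv2.imread('pics/scene4.png')[150:300,240:420]; cv2.imwrite('pics/crop4.png',cv2.resize(i,None,fx=4,fy=4,interpolation=cv2.INTER_CUBIC))
E
python3 plan.py "[.571,-.0015]" 100.2 .055 .09 .066 "[.11,.12,.13,.14,.15,.16,.17,.18,.19,.2]"
```

```text
scene 0.068 [0.5604 0.11  ] [0.136 0.082] 1.2 659
scene 0.075 [0.5603 0.1132] [0.136 0.076] 0.4 603
side 0.068 [0.5576 0.1058] [0.129 0.081] 4.3 570
side 0.075 [0.5572 0.109 ] [0.129 0.075] 3.9 485
0.11 box [0.555  0.1077] 92.7 [-0.02, -0.04, 0.03, -0.04, -0.01, 0.03]
0.12 box [0.5547 0.1177] 91.3 [-0.1, 0.29, 0.03, -0.04, -0.0, -0.24]
0.13 box [0.5546 0.1277] 90.0 [-0.17, 0.63, 0.03, -0.04, -0.0, -0.52]
0.14 box [0.5547 0.1377] 88.6 [-0.23, 0.96, 0.03, -0.04, -0.0, -0.79]
0.15 box [0.5551 0.1477] 87.9 [-0.25, 1.29, 0.03, -0.04, -0.0, -0.93]
0.16 box [0.5554 0.1577] 87.9 [-0.24, 1.63, 0.03, -0.04, -0.0, -0.93]
0.17 box [0.5558 0.1677] 87.9 [-0.23, 1.96, 0.03, -0.04, -0.0, -0.93]
0.18 box [0.5562 0.1777] 87.9 [-0.22, 2.29, 0.03, -0.04, -0.0, -0.93]
0.19 box [0.5565 0.1877] 87.9 [-0.2, 2.63, 0.03, -0.04, -0.0, -0.93]
0.2 box [0.5569 0.1977] 87.9 [-0.19, 2.96, 0.03, -0.04, -0.0, -0.93]
```

View pics/crop4.png

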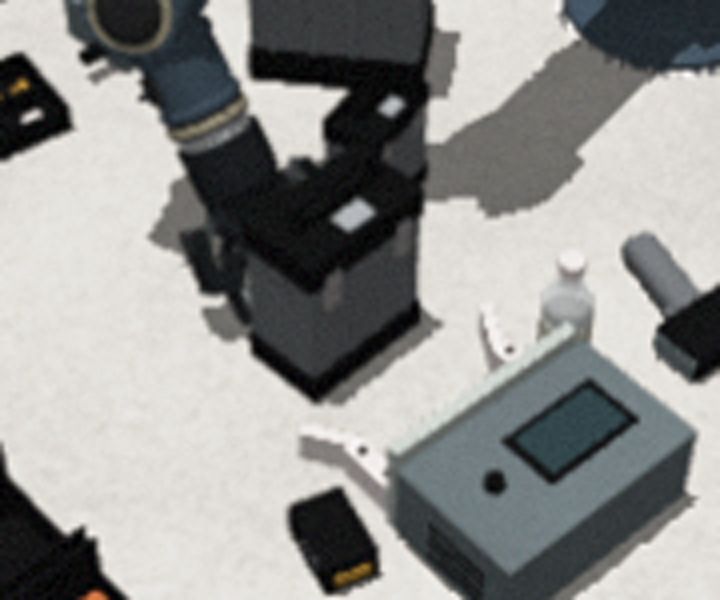

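The crop shows the box upright and nearly square, just before the lead-ins at crop (320,440) and (490,320), with the spare pack and bottle clear. I'll finish the turn and go in.

>>> arm_command([
  [[85,-0.1,0.3,0.02,-0.04,0,-0.24],[85,-0.17,0.63,0.02,-0.04,0,-0.52],[85,-0.23,0.96,0.02,-0.04,0,-0.79],[85,-0.25,1.29,0.02,-0.04,0,-0.93],[85,-0.24,1.6,0.02,-0.04,0,-0.93],[85,-0.23,1.9,0.02,-0.04,0,-0.93],[85,-0.22,2.2,0.02,-0.04,0,-0.93],[85,-0.21,2.45,0.02,-0.04,0,-0.93],[85,-0.2,2.6,0.02,-0.04,0,-0.93],[85,-0.2,2.75,0.02,-0.04,0,-0.93]],
])

```text
time_s: 7.7
ee_pos: [0.5542, 0.1067, 0.0653]
ee_rot: [[0.032, 0.999, 0.023], [0.82, -0.039, 0.572], [0.572, 0.001, -0.82]]
contact_force: [-0.2, -13.1, 3.5]
width: 0.0848
gripper_force: 6.1
```

```bash
python3 look.py 5; python3 w.py 5; python3 plan.py "[.571,-.0015]" 100.2 .055 .09 .066 "[.19,.2,.22,.23,.241]"; python3 - <<'E'
from h import *
o=get_obs(); e=np.array(o['ee_rot']); h=e[:2,0]/np.linalg.norm(e[:2,0]); print('box by tcp',o['ee_pos'][:2]+.0826*h)
for n in ('scene','side'):
    r,m=boxpose(np.load(n+'5.npz')['P'],.155); print(n,np.round(r[0],4),np.round(r[1],3),round(r[2],1),m)
E
```

```text
scene box [0.5577 0.1266] [0.208 0.135] 89.0 885
side box [0.5672 0.1103] [0.13  0.229] 4.4 645
7.8 [0.5542 0.1077 0.0653] [ -0.2  37.9  -1.9 115.6 -58.8  40.4  46.8] [ 1.2 -9.8  1.2]
face slope deg -2.04 tool -2.2 face y at tcp x 0.1335 77583 0.0195
dark cols 184 445
0.19 box [0.5565 0.1877] 87.9 [-0.02, -0.08, 0.02, 0.01, 0.0, 0.02]
0.2 box [0.5569 0.1977] 87.9 [-0.01, 0.25, 0.02, 0.01, 0.0, 0.02]
0.22 box [0.5576 0.2177] 87.9 [0.02, 0.92, 0.02, 0.01, 0.0, 0.02]
0.23 box [0.558  0.2277] 87.9 [0.03, 1.25, 0.02, 0.01, 0.0, 0.02]
0.241 box [0.5584 0.2387] 87.9 [0.04, 1.62, 0.02, 0.01, 0.0, 0.02]
box by tcp [0.55729109 0.19018437]
scene [0.5589 0.1929] [0.076 0.135] 89.3 673
side [0.5601 0.1901] [0.129 0.072] 1.9 454
```

>>> arm_command([
  [[85,0.0,0.2,0.02,0,0,0],[85,0.01,0.4,0.02,0,0,0],[85,0.02,0.6,0.02,0,0,0],[85,0.03,0.8,0.02,0,0,0]],
])

```text
time_s: 8.35
ee_pos: [0.5548, 0.1311, 0.0654]
ee_rot: [[0.032, 0.999, 0.022], [0.82, -0.038, 0.572], [0.572, -0.0, -0.82]]
contact_force: [-1.0, -10.5, 0.7]
width: 0.0851
gripper_force: 5.3
```

```bash
python3 -c "
from h import *
o=get_obs();print(np.round(o['q'],2),np.round(o['contact_force'],1),np.round(o['ee_pos'],4))"
```

```text
[ -0.93  37.99  -4.18 115.45 -58.8   38.39  44.73] [ -1.  -10.5   0.7] [0.5548 0.1311 0.0654]
```

>>> arm_command([
  [[85,0.01,0.2,0.02,0,0,0],[85,0.01,0.4,0.02,0,0,0],[85,0.02,0.55,0.02,0,0,0],[85,0.02,0.65,0.02,0,0,0],[85,0.02,0.75,0.02,0,0,0],[85,0.03,0.82,0.02,0,0,0]],
])

```text
time_s: 9.1
ee_pos: [0.5552, 0.1561, 0.0654]
ee_rot: [[0.031, 0.999, 0.02], [0.82, -0.037, 0.572], [0.572, -0.001, -0.82]]
contact_force: [-1.8, -13.1, -0.4]
width: 0.085
gripper_force: 7.1
```

```bash
python3 look.py 6; python3 - <<'E'
from h import *
for n in ('scene','side'):
    r,m=boxpose(np.load(n+'6.npz')['P'],.2); print(n,np.round(r[0],4),np.round(r[1],3),round(r[2],1),m)
E
```

```text
scene box [0.5564 0.1752] [0.21  0.132] 86.8 928
side box [0.5667 0.1609] [0.128 0.231] 4.0 581
9.2 [0.5552 0.1559 0.0655] [ -1.9  38.1  -6.3 115.2 -58.8  36.5  42.6] [ 0.1 -7.9 -3. ]
scene [0.5603 0.2391] [0.079 0.134] 88.6 750
side [0.5598 0.2395] [0.128 0.079] 0.2 444
```

>>> arm_command([
  [[85,0,0.06,0,0,0,0],[85,0,0.12,0,0,0,0],[85,0.01,0.18,0,0,0,0],[85,0.01,0.24,0,0,0,0],[85,0.01,0.3,0,0,0,0],[85,0.01,0.3,0,0,0,0]],
])

```text
time_s: 9.95
ee_pos: [0.5552, 0.1567, 0.0654]
ee_rot: [[0.034, 0.999, 0.023], [0.824, -0.041, 0.565], [0.566, 0.0, -0.825]]
contact_force: [-9.5, -33.3, 17.8]
width: 0.0852
gripper_force: 16.9
```

The box stopped hard at 33 N with only 0.6 mm of movement, so it is home. Retreat along the insertion line, then check.

>>> arm_command([
  [[85,0,-0.3,0,0,0,0],[85,-0.02,-0.8,0,0,0,0],[85,-0.05,-1.6,0.1,0,0,0],[85,-0.1,-2.8,0.5,0,0,0],[85,-0.15,-4.2,1.5,0,0,0],[85,-0.2,-5.5,3.0,0,0,0],[85,-0.2,-6.8,4.5,0,0,0],[85,-0.2,-8.0,6.0,0,0,0]],
])

```text
time_s: 10.95
ee_pos: [0.5481, -0.0718, 0.249]
ee_rot: [[0.028, 0.999, 0.016], [0.815, -0.032, 0.578], [0.579, -0.003, -0.816]]
contact_force: [1.9, -0.7, -0.3]
width: 0.0849
gripper_force: 0.0
```

```bash
python3 look.py 7; python3 - <<'E'
from h import *
for n in ('scene','side'):
    P=np.load(n+'7.npz')['P']; r,m=boxpose(P,.185); print(n,np.round(r[0],4),np.round(r[1],3),round(r[2],1),m)
P=np.load('side7.npz')['P'];q=P[np.isfinite(P).all(-1)]; q=q[(q[:,2]>.05)&(q[:,2]<.12)&(q[:,0]>.49)&(q[:,0]<.64)&(q[:,1]>.18)&(q[:,1]<.24)]
A=np.polyfit(q[:,0],q[:,1],1);r=q[:,1]-np.polyval(A,q[:,0]); q=q[abs(r)<.004];A=np.polyfit(q[:,0],q[:,1],1)
print('rear face',A,np.percentile(q[:,0],[1,99]),'y at .561',np.polyval(A,.561),len(q))
i=cv2.imread('pics/scene7.png')[170:320,280:440]; j=cv2.imread('pics/side7.png')[100:250,280:440]
cv2.imwrite('pics/crop7.png',cv2.resize(np.hstack([i,j]),None,fx=2.5,fy=2.5,interpolation=cv2.INTER_CUBIC))
print(delta([.436,-.336,.2],toolrot(87.9,0)[1]).round(2))
E
```

```text
scene box [0.5601 0.2371] [0.085 0.134] 87.1 766
side box [0.5584 0.235 ] [0.084 0.131] 89.2 643
11.05 [ 0.5507 -0.0761  0.2523] [ 12.4  23.9   5.9 106.5 -40.   66.4  37.9] [ 0.4 -0.5  0.4]
scene [0.5601 0.2371] [0.085 0.134] 87.1 766
side [0.5584 0.235 ] [0.084 0.131] 89.2 643
rear face [0.00687512 0.19840114] [0.49747801 0.62026353] y at .561 0.20225808050308403 460
[-3.82 -8.66 -1.74 -7.01  0.35  0.  ]
```

View pics/crop7.png

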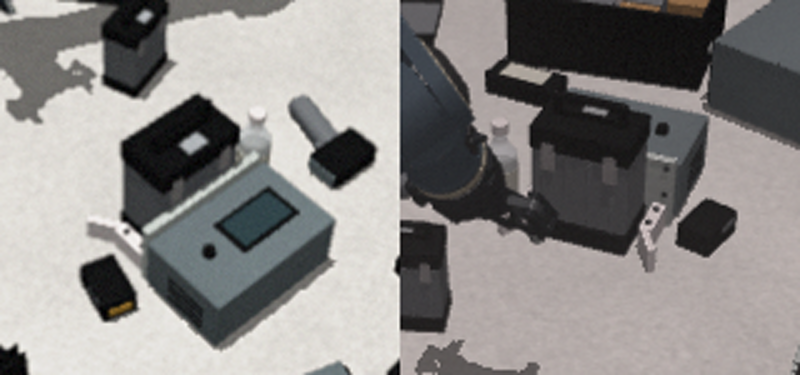

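The crops show the box standing upright against the backplate between the rails (left crop (180,170), right crop (590,180)), with the bystanders undisturbed. Now I go to the button with the fingers closed.

>>> arm_command([
  [[0,-0.3,-0.9,1.2,-0.6,0,0],[0,-0.8,-2.2,2.4,-1.8,0.1,0],[0,-1.4,-3.8,2.6,-3.0,0.2,0],[0,-2.1,-5.4,2.6,-4.2,0.3,0],[0,-2.9,-7.0,2.6,-5.6,0.35,0],[0,-3.7,-8.4,2.0,-7.0,0.35,0],[0,-3.88,-8.66,0.6,-7.0,0.35,0],[0,-3.88,-8.66,-0.6,-7.0,0.35,0],[0,-3.88,-8.66,-1.4,-7.0,0.35,0],[0,-3.88,-8.66,-1.4,-7.0,0.35,0]],
])

```text
time_s: 12.3
ee_pos: [0.4309, -0.3282, 0.2031]
ee_rot: [[0.036, 0.999, -0.018], [0.999, -0.036, 0.01], [0.009, -0.018, -1.0]]
contact_force: [-0.8, 0.1, 0.3]
width: -0.0002
gripper_force: 0.0
```

```bash
python3 look.py 8; python3 w.py 8; python3 - <<'E'
from h import *
print(delta([.434,-.336,.2],toolrot(87.9,0)[1]).round(2))
i=cv2.imread('pics/side8.png')[150:370,130:350]; j=cv2.imread('pics/wrist8.png')
cv2.imwrite('pics/crop8.png',np.hstack([cv2.resize(i,(400,400),interpolation=cv2.INTER_CUBIC),cv2.resize(j[:,120:520],(400,400))]))
for n in ('side','scene'):
    P=np.load(n+'8.npz')['P']; r,m=boxpose(P,.185); print(n,np.round(r[0],4),np.round(r[1],3),round(r[2],1),m)
P=np.load('side8.npz')['P'];q=P[np.isfinite(P).all(-1)]; q=q[(q[:,2]>.05)&(q[:,2]<.12)&(q[:,0]>.49)&(q[:,0]<.64)&(q[:,1]>.18)&(q[:,1]<.24)]
for _ in range(4): A=np.polyfit(q[:,0],q[:,1],1);r=q[:,1]-np.polyval(A,q[:,0]); q=q[abs(r)<max(.003,2*r.std())]
print('rear face',A,'y at .561',np.polyval(A,.561),len(q))
E
```

```text
scene box [0.5607 0.2381] [0.085 0.133] 87.2 773
side box [0.559  0.2341] [0.132 0.084] 0.6 639
12.4 [ 0.4323 -0.3294  0.2056] [ 18.6  21.8  18.  112.   -8.7  48.3  39.2] [ 0.  -0.7  0.3]
face slope deg -50.04 tool -2.06 face y at tcp x -0.3037 10816 0.0322
dark cols 314 577
[ 0.05 -0.21 -0.2  -0.07 -0.13 -0.01]
side [0.559  0.2341] [0.132 0.084] 0.6 639
scene [0.5607 0.2381] [0.085 0.133] 87.2 773
rear face [-0.03565419  0.22133685] y at .561 0.20133484552214273 665
```

View pics/crop8.png

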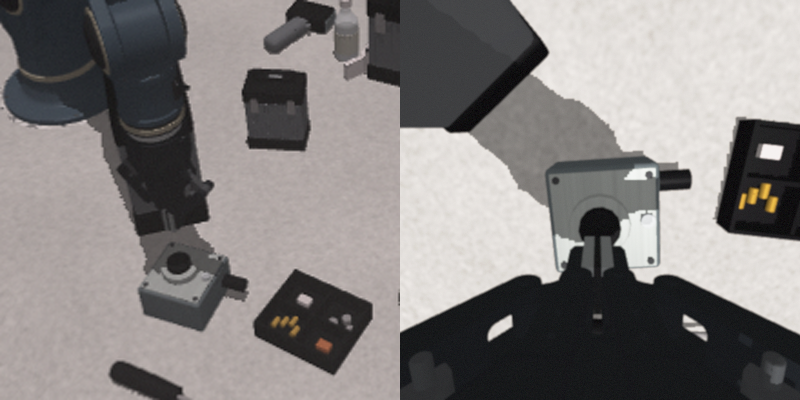

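The fitted rear face is now parallel to the dock (slope -0.036 against -0.037), so the box is home and square. The wrist image shows the button as a dark disc at about (320,222), just ahead of the closed fingertips. I'll get its centre by ray.

```bash
python3 - <<'E'
from h import *
c,T=snap('wrist'); g=c['color'].max(-1)
b=((g<45)[205:235,285:355]).astype(np.uint8); ys,xs=np.where(b); 
for r in range(200,238,4):
    d=np.where(g[r,285:355]<60)[0]; print(r,(d.min()+285,d.max()+285) if len(d) else None)
o=get_obs(); print(ray(c,T,[[320,208],[320,222],[299,222],[340,222]],.078).round(4).tolist(), np.round(o['ee_pos'],4))
P=cloud(c,T); print(P[215,320],P[222,320])
E
```

```text
200 None
204 None
208 (np.int64(311), np.int64(325))
212 (np.int64(305), np.int64(332))
216 (np.int64(302), np.int64(336))
220 (np.int64(300), np.int64(337))
224 (np.int64(299), np.int64(337))
228 (np.int64(299), np.int64(338))
232 (np.int64(299), np.int64(337))
236 (np.int64(300), np.int64(336))
[[0.4334, -0.3204, 0.078], [0.433, -0.331, 0.078], [0.4177, -0.3305, 0.078], [0.4476, -0.3315, 0.078]] [ 0.4328 -0.3296  0.2064]
[ 0.43322008 -0.32544805  0.0787506 ] [ 0.43304285 -0.33091157  0.07832058]
```

>>> arm_command([
  [[0,0,-0.2,-0.7,-0.07,-0.13,0],[0,0,-0.2,-1.4,-0.07,-0.13,0],[0,0,-0.2,-1.75,-0.07,-0.13,0],[0,0,-0.2,-1.9,-0.07,-0.13,0],[0,0,-0.2,-2.05,-0.07,-0.13,0],[0,0,-0.2,-2.15,-0.07,-0.13,0],[0,0,-0.2,-2.15,-0.07,-0.13,0]],
])

```text
time_s: 13.38
ee_pos: [0.4324, -0.3353, 0.1439]
ee_rot: [[0.036, 0.999, -0.0], [0.999, -0.036, 0.002], [0.002, -0.001, -1.0]]
contact_force: [-6.2, 6.0, 24.3]
width: 0.0001
gripper_force: 11.9
```

The button is fully down: 24 N, about 7 mm below the touch height. Lift off straight up.

>>> arm_command([
  [[0,0,0,0.4,0,0,0],[0,0,0,1.0,0,0,0],[0,0,0,2.2,0,0,0],[0,0,0,3.8,0,0,0],[0,0,0,5.0,0,0,0],[0,0,0,5.0,0,0,0],[0,0,0,5.0,0,0,0]],
])

```text
time_s: 14.25
ee_pos: [0.432, -0.335, 0.2906]
ee_rot: [[0.036, 0.999, -0.002], [0.999, -0.036, 0.001], [0.001, -0.002, -1.0]]
contact_force: [-0.1, 0.2, -0.8]
width: 0.0001
gripper_force: 0.0
```

```bash
python3 look.py 9; python3 - <<'E'
from h import *
for n in ('side','scene'):
    P=np.load(n+'9.npz')['P']; q=P[np.isfinite(P).all(-1)]; k=q[(abs(q[:,0]-.434)<.012)&(abs(q[:,1]+.336)<.012)&(q[:,2]>.06)&(q[:,2]<.1)]
    print(n,'button z',np.median(k[:,2]).round(4),len(k))
P=np.load('side9.npz')['P'];q=P[np.isfinite(P).all(-1)]; q=q[(q[:,2]>.05)&(q[:,2]<.12)&(q[:,0]>.49)&(q[:,0]<.64)&(q[:,1]>.18)&(q[:,1]<.24)]
for _ in range(4): A=np.polyfit(q[:,0],q[:,1],1);r=q[:,1]-np.polyval(A,q[:,0]); q=q[abs(r)<max(.003,2*r.std())]
print('rear face',A,np.polyval(A,.561))
E
```

```text
scene box [0.5599 0.2372] [0.082 0.134] 87.3 775
side box [0.5585 0.2363] [0.085 0.131] 88.1 648
14.35 [ 0.4318 -0.3349  0.2896] [ 17.4  16.   19.6 107.3  -6.2  58.   37.5] [-0.5 -0.2 -0.8]
side button z 0.0775 90
scene button z 0.0763 28
rear face [-0.03301055  0.22001423] 0.2014953127545198
```

The button is back up at 0.077 m, the box is home and square, and the arm is clear.

```bash
python3 -c "
from rig import *
print(sign_off())"
```

```text
the job is handed in; nothing more can be done
None
```

The battery box is home and square in the dock, the start button was pressed fully and came back up, and the job was handed in at about 14 s, though sign-off returned no verdict.

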